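Spring open the blue bit case

TASK

Press the red release tab of the bit case with the blue lid so that the lid springs up, then push that lid fully open so that it stays leaning back by itself. Do it with the fingertips only: pick nothing up, keep the yellow case shut and its tab unpressed, and leave the things lying about where they are.

Things in the scene. Friction and masses are not known exactly. Their poses are not given: they have to be found in the camera images.
- blue_case: Bit case with the blue lid, the one to open: wooden box 110 (x) x 130 (y) mm, screwed to the bench. Origin: centre of its underside, on the bench. Its x runs from the front (release tab, towards the robot) to the rear (hinge), z up. In front, above the tab, a brass catch 30 mm wide (x -62 to -75 mm, top at z 70 mm) holds the lid's tongue.
- yellow_case: The other bit case, with a yellow lid; same build, sizes and axes as the blue one. It stays shut. Either case may stand on the left or on the right.
- blue_pad (a point): Middle of the top face of the blue case's red release tab (moves with the tab); at case x -95, y 0, z 40 mm when not pressed. The tab is 38 mm wide and sticks out in front from x -70 to -112 mm. Press here, downward.
- blue_edge (a point): Tip of the steel tongue (30 mm wide, sticks out 8 mm) in the middle of the blue lid's front edge; moves with the lid, 121 mm from the hinge axis; at case x -66, z 60 mm when shut.
- blue_hinge (a point): Middle of the blue lid's hinge axis, which runs along the case's y at case x +55, z 58 mm. The lid is 113 x 130 x 8 mm, about 0.12 kg; shut, its top is at z 66 mm.
- blue_lid (a joint): Blue lid's angle, rad: 0 shut, 1.9 fully open at its stop, leaning back past upright. Released, a spring plunger lifts it to about 0.55, ajar, front edge 120 mm above the bench. From there it swings freely (under 2 N at the front edge); past about 1.65 it falls to the stop by itself and stays; let go earlier it falls back to ajar.
- blue_tab (a joint): How far the blue case's release tab is pressed, rad: 0 up, 0.3 fully down (the pad about 9 mm lower). It is sprung: it frees the lid at about 0.15 (about 4.5 N at the pad), is fully down against a hard stop at about 6 N, and comes back up when let go.
- yellow_lid (a joint): Angle of the yellow lid, rad, 0 shut (reads as the blue one).
- yellow_tab (a joint): How far the yellow case's release tab is pressed, rad, 0 not pressed.
- glue: Bystander, loose: white glue bottle with an orange cap, 48 mm across, 110 mm tall, between the cases; origin under its middle.
- driver: Bystander, loose: screwdriver lying between the cases and the robot, 170 mm long; along its own x axis.
- wax: Bystander, loose: amber jar with a steel cap, 60 mm across, 50 mm tall; origin under its middle.
- hammer: Bystander, loose: hammer lying to the left; along its own x axis.
- offcut: Bystander, loose: dark wood strip 120 x 35 x 25 mm; origin under its middle.
- brush: Bystander, loose: brush lying to the right; along its own x axis.
- mug: Bystander, loose: blue mug, 76 mm across, 90 mm tall; origin under its middle.

How it is judged:
By the outcome, as a careful person would: the job done as asked, in the order asked, and still so for the second after the job is handed in, with the robot touching nothing.
It also fails if it takes over 42 s, if anything falls off the work surface, if the arm or the gripper's body presses on something with over 40 N, if the wrist force passes 120 N, or if a joint passes its speed limit or range.

ROBOT

A 6-joint arm with a two-finger parallel gripper is mounted at the origin on the work surface. World frame = base frame: x ahead of the robot, y to its left, z up, the work surface at z = 0. Lengths are in m, angles in degrees, forces in N, time in s.
With the tool pointing down it reaches from about 0.375 to 0.9 m from the base axis. Payload 3.1 kg.
Tool frame: the origin (TCP) lies midway between the tips of the shut fingers; the grasp point (between the pads) lies 19 mm behind it; z points along the fingers, y is the direction in which the jaws open and shut (so a half turn about z gives the same grasp; the last joint's range is limited). The gripper opens to 87 mm and grips with 3 to 60 N. Pads are 19 mm wide; open, the fingers measure 117 mm over their backs; the gripper's body (75 mm by 190 mm) begins 51 mm behind the grasp point.
Start: joints at [-87.061, 30.224, 82.088, -0, 67.689, -10.227], TCP at [0.142, -0.609, 0.223] pointing down, gripper open.
Joint ranges: [-176.69, 176.69], [-43.24, 126.21], [12.49, 139.97], [-82, 262], [0, 151.66], [-163.58, 163.58]. Speed limits (degrees/s): [159.86, 159.86, 180, 180, 180, 180].

INTERFACE

Orientations are given as a 3x3 rotation matrix whose columns are the frame's x, y, z axes.
In Python, from rig import bot gives the robot as it stands.
- The arm moves only by the tool carry_out, never from a script. Its arguments are lists of equal length, an entry for each row: "grip": the gripper's target within -1 to 1 (fully open at 1, half-way at 0, shut at -1); "slide": the shift along the tool's x, y, z in mm, a list of three; "twist": the turn, a rotation vector about the tool's x, y, z in rad, a list of three. In form: {"grip": [grip, ...], "slide": [[dx, dy, dz], ...], "twist": [[wx, wy, wz], ...]}. A call has 1 to 12 rows; each row shifts and turns the pose as measured when the row begins, along the tool's axes as they then stand; what a row does not reach is not made up. A row lasts 1/10 s, in which the tool goes at most 50 mm and 8.59 degrees, less where a joint would pass 70% of its speed; a pose out of reach is approached as far as the arm can. A call is refused whole if a number of a shift passes 50 or a number of a turn 0.15, either way. A call with a gripper value outside its range is refused whole. The fingers move at their own pace and stop on an object; the grip force is fixed at half the most. Time passes only in rows, so rows that do not move let the fingers close. It gives the time, the measured TCP pose, the force and the opening at its end, in the units of the state.
- bot.read_state(): the state, without advancing time (a new reading comes with each control period).
- bot.capture(name): name is "scene" or "top" or "wrist"; returns a dict with "color" (384x512x3 uint8, red, green, blue), "depth" (384x512 float32, m along the optical axis (not along the pixel's ray), 0 where there is no reading), "fx", "fy", "cx", "cy" (pixels), "position" and "rotation" of the camera in the world; the wrist camera has in their place "T_tool_cam" (4x4, takes a point from camera to tool coordinates, whose origin is the TCP and whose axes are the flange's). Camera axes: x right, y up, looking along -z (the intrinsics and any distortion apply to the point x, -y, -z); pixel columns grow to the right and rows downward; lengths in m; the calibration is good to about 2 mm. A picture is of the moment at which its call begins: read the wrist's pose just before it.
- bot.hand_in(): hands the job in, once; it reports no verdict.
The state is a dict: "time_s": time; "joint_positions": joint angles; "qvel": joint speeds; "tau": joint torques, N m; "position": TCP position; "tcp_rot": TCP orientation; "force": force on the tool from outside, world axes, zero at the start; "moment": the same for the moment, N m; "opening": opening from 0.0 (shut) to 1.0 (fully open).
Only numpy, scipy, OpenCV 4.12 (cv2) and the standard library are available. Lean on these libraries where they do the work, as an engineer would, in place of code of your own. Each camera call takes 0.05 s, during which the arm holds its last target.

## Working session

There is one attempt and no reset: what is moved stays moved. The work goes in short steps, Python scripts to look and compute and a tool call to move; the robot and the scene stay as the last step left them, time stands still between calls to the robot, and variables do not carry over. Pictures are saved under pics/ and viewed, and the job is handed in when it is done.

Besides the shell and the picture viewer there is one more tool, called after "Call:" in YAML: its name, and indented under it one key for each argument. carry_out: Moves the arm, as the interface text tells. Its arguments: {"type":"object","properties":{"grip":{"type":"array"},"slide":{"type":"array"},"twist":{"type":"array"}},"required":["grip","slide","twist"]}

```bash
mkdir -p pics; ls; python3 - <<'E'
from rig import bot
import cv2,numpy as np
s=bot.read_state();print(s)
for n in("scene","top"):
    c=bot.capture(n);np.save(f"pics/{n}0.npy",c,allow_pickle=True)
    cv2.imwrite(f"pics/{n}0.png",c["color"][:,:,::-1])
    print(n,c["fx"],c["fy"],c["cx"],c["cy"],c["position"],c["rotation"],[k for k in c])
E
```

```text
pics
{'time_s': 0.0, 'joint_positions': array([-8.70611677e+01,  3.02784694e+01,  8.21561471e+01, -1.75012004e-03,
        6.76879020e+01, -1.02267635e+01]), 'qvel': array([-0.0058277 ,  0.04183219, -0.0143    ,  0.03750895,  0.0203743 ,
        0.02603438]), 'tau': array([-8.31371781e-04, -4.40036488e+01, -1.76589185e+01,  6.32309332e-02,
        5.81434497e-02, -1.55640550e-04]), 'position': array([ 0.14234192, -0.60783039,  0.22157828]), 'tcp_rot': array([[ 9.73713220e-01,  2.27777403e-01, -1.37853937e-04],
       [ 2.27777173e-01, -9.73710945e-01,  2.13408673e-03],
       [ 3.51866847e-04, -2.10938845e-03, -9.99997713e-01]]), 'force': array([ 0.37941122, -0.44521827, -0.24565842]), 'moment': array([ 0.00843781, -0.04098289, -0.03245204]), 'opening': 1.0003277432826285}
scene 358.57151228780685 358.57151228780685 254.70946372607975 188.00858127962854 [1.1731711  0.38647125 0.82738619] [[-0.55418541 -0.61804695  0.55758094]
 [ 0.8323802  -0.40772156  0.37537492]
 [-0.00466155  0.67214664  0.74040338]] ['color', 'depth', 'fx', 'fy', 'cx', 'cy', 'position', 'rotation']
top 378.52557549717716 378.52557549717716 258.9352546251916 186.78838409075513 [0.47524025 0.02020447 1.09339065] [[-0.02793044  0.9910813  -0.13029865]
 [-0.99960611 -0.02733433  0.00636144]
 [ 0.00274308  0.130425    0.99145438]] ['color', 'depth', 'fx', 'fy', 'cx', 'cy', 'position', 'rotation']
```

View pics/top0.png

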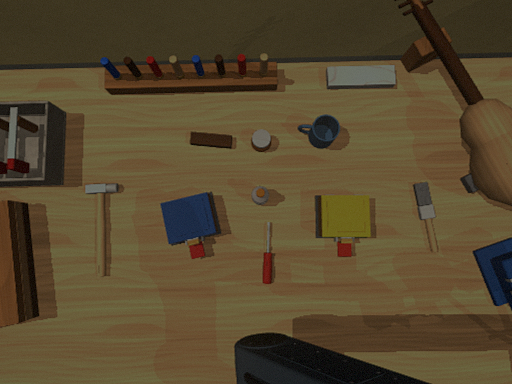

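View pics/scene0.png

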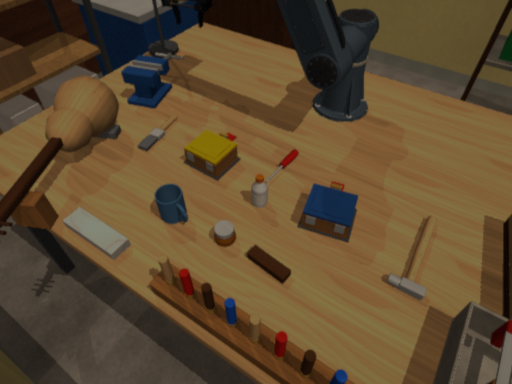

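The top view shows the blue case around (190,218) with its red tab at (197,251). The yellow case is around (345,217), the glue at (260,196), the driver at (268,255) and the hammer at (100,230). Next I'll measure them.

```bash
cat > h.py <<'E'
import numpy as np,cv2
def ray(c,u,v,z):
    d=np.array([(u-c["cx"])/c["fx"],-(v-c["cy"])/c["fy"],-1.0])
    R=np.asarray(c["rotation"]);p=np.asarray(c["position"]);w=R@d
    return p+w*(z-p[2])/w[2]
def dpt(c,u,v):
    D=c["depth"][int(round(v)),int(round(u))]
    d=np.array([(u-c["cx"])/c["fx"],-(v-c["cy"])/c["fy"],-1.0])*D
    return np.asarray(c["position"])+np.asarray(c["rotation"])@d
def blobs(c,kind,amin=30):
    h=cv2.cvtColor(c["color"],cv2.COLOR_RGB2HSV);H,S,V=[h[...,i].astype(int) for i in range(3)]
    m={'red':((H<6)|(H>174))&(S>170)&(V>70),'blue':(H>100)&(H<125)&(S>120)&(V>50),'yellow':(H>24)&(H<35)&(S>180)&(V>80)}[kind].astype(np.uint8)
    m=cv2.morphologyEx(m,cv2.MORPH_OPEN,np.ones((2,2),np.uint8))
    n,l,st,ce=cv2.connectedComponentsWithStats(m)
    return [(st[i],ce[i],l==i) for i in range(1,n) if st[i][4]>=amin]
E
python3 - <<'E'
from h import *
for n in("top","scene"):
    c=np.load(f"pics/{n}0.npy",allow_pickle=True).item()
    for k,z in(("red",.04),("blue",.066),("yellow",.066)):
        for st,ce,m in blobs(c,k):
            cnt=cv2.findContours(m.astype(np.uint8),cv2.RETR_EXTERNAL,cv2.CHAIN_APPROX_NONE)[0][0]
            P=np.array([ray(c,u,v,z)[:2] for u,v in cnt[:,0]],np.float32)*1000
            print(n,k,st,ce.round(1),ray(c,*ce,z).round(4),"depthpt",dpt(c,*ce).round(3),[np.round(t,1) for t in cv2.minAreaRect(P)])
E
```

```text
top red [239  55   7   7  42] [241.9  58.2] [0.996  0.0527 0.04  ] depthpt [0.942 0.049 0.15 ] [array([996.5,  52.5]), array([17.6, 18.6]), np.float64(88.7)]
top red [147  57   8   7  45] [150.6  60.4] [0.9963 0.3207 0.04  ] depthpt [0.942 0.289 0.15 ] [array([997.5, 320.9]), array([20.7, 18.6]), np.float64(88.5)]
top red [  9 160   6  10  57] [ 11.4 164.3] [0.6969 0.7105 0.04  ] depthpt [0.676 0.646 0.138] [array([696.5, 710.1]), array([26.9, 14.1]), np.float64(3.2)]
top red [339 244  13  14 161] [344.9 250.5] [ 0.4308 -0.2178  0.04  ] depthpt [ 0.431 -0.218  0.041] [array([ 430.6, -218. ]), array([33.1, 34.8]), np.float64(86.6)]
top red [191 246  15  14 161] [197.7 252. ] [0.4378 0.1863 0.04  ] depthpt [0.438 0.186 0.043] [array([438.5, 186. ]), array([33.6, 37. ]), np.float64(10.8)]
top red [264 254   9  31 223] [267.7 268.9] [ 0.3871 -0.0041  0.04  ] depthpt [ 0.386 -0.004  0.024] [array([387.1,  -4.2]), array([19.9, 80.9]), np.float64(85.2)]
top blue [193  56   8   8  50] [196.4  59.5] [0.9827 0.1823 0.066 ] depthpt [0.94  0.169 0.152] [array([982.6, 182. ]), array([20. , 21.3])
[... 2472 characters left out ...]
ray([36. , 33.2]), np.float64(43.3)]
scene blue [166 204  11  18 115] [171.4 212. ] [ 0.7971 -0.1391  0.066 ] depthpt [ 0.791 -0.147  0.054] [array([ 799.2, -138.7]), array([58. , 26.8]), np.float64(42.1)]
scene blue [226 299  11  26 214] [231.4 311.4] [0.9312 0.1598 0.066 ] depthpt [0.952 0.18  0.132] [array([931.3, 159.1]), array([57.2, 20.3]), np.float64(40.7)]
scene blue [336 371  12  13 127] [341.4 377.3] [0.9194 0.415  0.066 ] depthpt [0.947 0.412 0.15 ] [array([918.8, 414.9]), array([21.2, 21.9]), np.float64(33.6)]
scene yellow [188 132  39  30 616] [209.  145.8] [ 0.528  -0.2238  0.066 ] depthpt [ 0.531 -0.221  0.07 ] [array([ 526. , -222.4]), array([107.3, 108.1]), np.float64(89.7)]
```

Call:
carry_out:
  grip: [-1,-1,-1,-1,-1,-1,-1,-1,-1,-1]
  slide:
    - [34,-24,0]
    - [34,-24,0]
    - [34,-24,0]
    - [34,-24,0]
    - [34,-24,0]
    - [34,-24,0]
    - [34,-24,0]
    - [34,-24,0]
    - [34,-24,0]
    - [34,-24,0]
  twist:
    - [0,0,0]
    - [0,0,0]
    - [0,0,0]
    - [0,0,0]
    - [0,0,0]
    - [0,0,0]
    - [0,0,0]
    - [0,0,0]
    - [0,0,0]
    - [0,0,0]

```text
time_s: 1.1
position: [0.4242, -0.2901, 0.2176]
tcp_rot: [[0.976, 0.216, -0.003], [0.216, -0.976, 0.004], [-0.002, -0.005, -1.0]]
force: [-0.2, 0.0, 0.2]
opening: 0.173
```

Call:
carry_out:
  grip: [-1,-1,-1,-1,-1,-1,-1,-1,-1,-1,-1,-1]
  slide:
    - [8,-38,-1]
    - [8,-38,-1]
    - [8,-38,-1]
    - [8,-38,-1]
    - [8,-38,-1]
    - [8,-38,-1]
    - [8,-38,-1]
    - [8,-38,-1]
    - [8,-38,-1]
    - [8,-38,-1]
    - [8,-38,-1]
    - [8,-38,-1]
  twist:
    - [0,0,0]
    - [0,0,0]
    - [0,0,0]
    - [0,0,0]
    - [0,0,0]
    - [0,0,0]
    - [0,0,0]
    - [0,0,0]
    - [0,0,0]
    - [0,0,0]
    - [0,0,0]
    - [0,0,0]

```text
time_s: 2.3
position: [0.4185, 0.1942, 0.2297]
tcp_rot: [[0.976, 0.216, -0.004], [0.216, -0.976, 0.005], [-0.003, -0.005, -1.0]]
force: [0.1, -0.6, -0.3]
opening: 0.005
```

Call:
carry_out:
  grip: [-1,-1,-1,-1]
  slide:
    - [0,0,0]
    - [0,0,0]
    - [0,0,0]
    - [0,0,0]
  twist:
    - [0,0.12,0]
    - [0,0.12,0]
    - [0,0.12,0]
    - [0,0,0]

```text
time_s: 2.7
position: [0.4174, 0.2006, 0.2286]
tcp_rot: [[0.909, 0.226, 0.349], [0.209, -0.974, 0.088], [0.36, -0.007, -0.933]]
force: [-0.6, -0.8, -0.5]
opening: 0.007
```

```bash
python3 - <<'E'
from h import *
from rig import bot
s=bot.read_state();print(s)
for n in("wrist","top"):
    c=bot.capture(n);np.save(f"pics/{n}1.npy",c,allow_pickle=True)
    cv2.imwrite(f"pics/{n}1.png",c["color"][:,:,::-1])
c=np.load("pics/wrist1.npy",allow_pickle=True).item()
T=np.eye(4);T[:3,:3]=s["tcp_rot"];T[:3,3]=s["position"];T=T@c["T_tool_cam"]
c["position"],c["rotation"]=T[:3,3],T[:3,:3]
for k,z in(("red",.04),("blue",.066)):
    for st,ce,m in blobs(c,k,150):
        cnt=cv2.findContours(m.astype(np.uint8),cv2.RETR_EXTERNAL,cv2.CHAIN_APPROX_NONE)[0][0]
        P=np.array([ray(c,u,v,z)[:2] for u,v in cnt[:,0]],np.float32)*1000
        print(k,st,ce.round(1),dpt(c,*ce).round(3),[np.round(t,1) for t in cv2.minAreaRect(P)])
E
```

```text
{'time_s': 2.7, 'joint_positions': array([ 11.0616648 ,  10.79657584, 118.94720866,   2.23374938,
        29.20647556,  86.31036249]), 'qvel': array([ 0.34138099,  0.97295227, -6.09502507, -0.25100698,  1.23800538,
        0.33841712]), 'tau': array([ -0.15488961, -24.56714094, -14.89977121,   0.12709635,
        -2.1360527 ,  -0.03810068]), 'position': array([0.41742741, 0.2006268 , 0.22863202]), 'tcp_rot': array([[ 0.90936651,  0.22625112,  0.3490888 ],
       [ 0.20870565, -0.97404509,  0.08762487],
       [ 0.35985345, -0.00682632, -0.93298387]]), 'force': array([-0.55190134, -0.7748676 , -0.53508811]), 'moment': array([-0.07372853,  0.30541336,  0.00762558]), 'opening': 0.006824219645427356}
red [260 193  27  29 680] [273.5 207.3] [0.441 0.185 0.04 ] [array([441.7, 185.8]), array([38. , 35.5]), np.float64(12.5)]
red [382 272  25  36 609] [393.9 288.6] [ 0.371 -0.001  0.026] [array([374.3,   6.4]), array([23.9, 48.4]), np.float64(85.0)]
blue [ 226   96   99   85 8129] [275.  137.9] [0.528 0.204 0.067] [array([529.7, 204.4]), array([111.3, 126.8]), np.float64(12.2)]
```

View pics/wrist1.png

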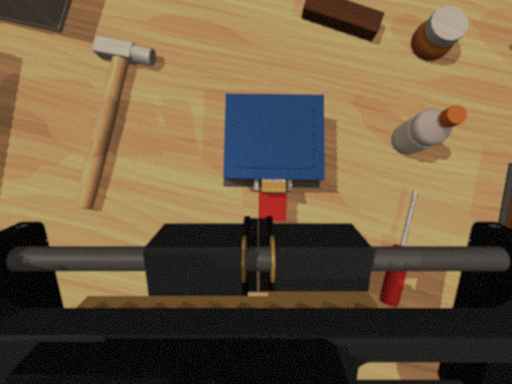

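The wrist view shows the pad at (273,207) and agrees with the top view to within 3 mm. The case origin is about (0.531, 0.205), with a yaw of 12°. I'll descend to above the pad.

Call:
carry_out:
  grip: [-1,-1,-1,-1,-1,-1,-1]
  slide:
    - [-7,3,26]
    - [-7,3,26]
    - [-7,3,26]
    - [-7,3,26]
    - [-7,3,26]
    - [-5,3,20]
    - [0,0,0]
  twist:
    - [0,0,0]
    - [0,0,0]
    - [0,0,0]
    - [0,0,0]
    - [0,0,0]
    - [0,0,0]
    - [0,0,0]

```text
time_s: 3.5
position: [0.4651, 0.1951, 0.093]
tcp_rot: [[0.902, 0.225, 0.37], [0.202, -0.974, 0.1], [0.383, -0.016, -0.924]]
force: [0.2, -0.1, -0.5]
opening: 0.003
```

Call:
carry_out:
  grip: [-1,-1,-1,-1,-1,-1]
  slide:
    - [-12,1,-5]
    - [-12,1,-5]
    - [0,0,0]
    - [-6,0,14]
    - [-5,0,13]
    - [0,0,0]
  twist:
    - [0,0,0]
    - [0,0,0]
    - [0,0,0]
    - [0,0,0]
    - [0,0,0]
    - [0,0,0]

```text
time_s: 4.1
position: [0.4601, 0.1957, 0.0862]
tcp_rot: [[0.897, 0.23, 0.378], [0.201, -0.973, 0.115], [0.395, -0.027, -0.918]]
force: [-0.6, 0.9, 0.6]
opening: 0.005
```

```bash
python3 - <<'E'
from rig import bot
s=bot.read_state();print(s['joint_positions'],s['qvel'],s['position'],s['tau'])
E
```

```text
[  8.01936411  32.21194981 124.49553165  86.00746104   3.49396794
  -0.23076816] [ 0.03206005 -0.77355147 -1.95740263 -9.69054439  0.68377428  9.05064255] [0.46009667 0.19567127 0.08624522] [-3.69140134e-04 -3.18547547e+01 -4.10855412e+00  8.24940540e-01
  1.28952730e-01 -8.72207321e-01]
```

Joint 5 is near its zero limit, so this tilt isn't available this close in. I'll rise, take out most of the tilt and press nearly vertically.

Call:
carry_out:
  grip: [-1,-1,-1,-1,-1,-1,-1,-1]
  slide:
    - [8,-1,-18]
    - [8,-1,-18]
    - [8,-1,-18]
    - [0,0,0]
    - [0,0,0]
    - [0,0,0]
    - [0,0,0]
    - [0,0,0]
  twist:
    - [0,0,0]
    - [0,0,0]
    - [0,0,0]
    - [0,-0.08,0]
    - [0,-0.08,0]
    - [0,-0.08,0]
    - [0,-0.05,0]
    - [0,0,0]

```text
time_s: 4.9
position: [0.4684, 0.2047, 0.1136]
tcp_rot: [[0.952, 0.243, 0.187], [0.229, -0.969, 0.093], [0.204, -0.045, -0.978]]
force: [-0.1, -0.3, 0.1]
opening: 0.008
```

```bash
python3 - <<'E'
from rig import bot
s=bot.read_state();print(s['joint_positions'],s['qvel'],s['position'],s['tcp_rot'])
E
```

```text
[  8.84648978  28.54232168 113.25615481   7.99867545  26.92354158
  78.23888546] [ 0.07507308 -0.68996712  0.30110693 -5.53319181 -0.0203526   5.00858623] [0.46841098 0.20471751 0.11362926] [[ 0.95174726  0.24334753  0.18697361]
 [ 0.2294823  -0.96887239  0.09286634]
 [ 0.20375237 -0.04547815 -0.9779656 ]]
```

Call:
carry_out:
  grip: [-1,-1,-1,-1,-1,-1]
  slide:
    - [0,0,0]
    - [0,0,0]
    - [-10,3,-2]
    - [-10,3,-2]
    - [-10,3,-2]
    - [-8,2,-1]
  twist:
    - [-0.025,-0.05,0]
    - [-0.025,-0.05,0]
    - [0,0,0]
    - [0,0,0]
    - [0,0,0]
    - [0,0,0]

```text
time_s: 5.5
position: [0.431, 0.1788, 0.1178]
tcp_rot: [[0.967, 0.23, 0.108], [0.231, -0.973, 0.006], [0.106, 0.019, -0.994]]
force: [-0.0, 0.4, 0.5]
opening: 0.003
```

```bash
cat > go.py <<'E'
import sys,numpy as np
from rig import bot
s=bot.read_state();R=s['tcp_rot'];p=s['position']
O=np.array([.531,.2055,0]);a=np.radians(12.1);C=np.array([[np.cos(a),-np.sin(a),0],[np.sin(a),np.cos(a),0],[0,0,1]])
print('t',s['time_s'],'q',s['joint_positions'].round(1),'F case',(C.T@s['force']).round(1))
print('TCP in case mm',(C.T@(p-O)*1000).round(1),'world',p.round(4));print('R in case\n',(C.T@R).round(3))
if len(sys.argv)>1:
    t=O+C@(np.array(list(map(float,sys.argv[1:4])))/1000);print('tool slide needed mm',(R.T@(t-p)*1000).round(1))
E
python3 go.py -101 0 70
```

```text
t 5.5 q [  9.2  26.9 114.5  -1.2  32.5  86.8] F case [0.  0.4 0.5]
TCP in case mm [-103.4   -5.1  117.8] world [0.431  0.1788 0.1178]
R in case
 [[ 0.994  0.021  0.106]
 [ 0.023 -1.    -0.017]
 [ 0.106  0.019 -0.994]]
tool slide needed mm [-2.6 -6.  47.7]
```

Call:
carry_out:
  grip: [-1,-1,-1,-1,-1,-1]
  slide:
    - [-1,-2,16]
    - [-1,-2,16]
    - [-1,-2,16]
    - [-1,0,12]
    - [0,0,0]
    - [0,0,0]
  twist:
    - [0,0,0]
    - [0,0,0]
    - [0,0,0]
    - [0,0,0]
    - [0,0,0]
    - [0,0,0]

```text
time_s: 6.1
position: [0.4237, 0.1797, 0.0573]
tcp_rot: [[0.969, 0.226, 0.104], [0.226, -0.974, 0.004], [0.102, 0.02, -0.995]]
force: [0.4, 1.0, -0.2]
opening: 0.007
```

```bash
python3 go.py -100 0 45
```

```text
t 6.1 q [  9.6  34.3 117.5  -2.   22.3  88.3] F case [ 0.6  0.9 -0.2]
TCP in case mm [-110.3   -2.8   57.3] world [0.4237 0.1797 0.0573]
R in case
 [[ 0.995  0.016  0.103]
 [ 0.018 -1.    -0.018]
 [ 0.102  0.02  -0.995]]
tool slide needed mm [ 9.1 -2.8 13.2]
```

Call:
carry_out:
  grip: [-1,-1,-1,-1]
  slide:
    - [5,-2,4]
    - [5,-1,4]
    - [0,0,3]
    - [0,0,0]
  twist:
    - [0,0,0]
    - [0,0,0]
    - [0,0,0]
    - [0,0,0]

```text
time_s: 6.5
position: [0.4358, 0.1852, 0.0485]
tcp_rot: [[0.968, 0.225, 0.108], [0.226, -0.974, 0.004], [0.107, 0.02, -0.994]]
force: [-0.4, 0.1, 0.4]
opening: 0.005
```

```bash
python3 go.py -100 0 35; python3 - <<'E'
from h import *
from rig import bot
c=bot.capture("wrist");cv2.imwrite("pics/w2.png",c["color"][:,:,::-1])
E
```

```text
t 6.5 q [ 10.   35.8 116.   -2.2  22.1  89. ] F case [-0.4  0.1  0.4]
TCP in case mm [-97.4   0.1  48.5] world [0.4358 0.1852 0.0485]
R in case
 [[ 0.994  0.016  0.107]
 [ 0.018 -1.    -0.018]
 [ 0.107  0.02  -0.994]]
tool slide needed mm [-4.1 -0.2 13.2]
```

View pics/w2.png

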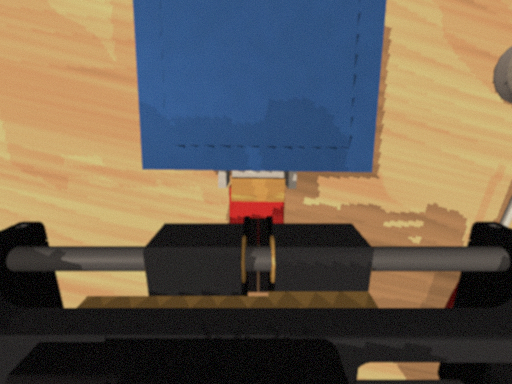

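The fingertips at (258,230) are centred over the red tab (230–285,212). I'll press in small rows.

Call:
carry_out:
  grip: [-1,-1,-1,-1]
  slide:
    - [-1,0,3]
    - [-1,0,3]
    - [-1,0,3]
    - [0,0,2]
  twist:
    - [0,0,0]
    - [0,0,0]
    - [0,0,0]
    - [0,0,0]

```text
time_s: 6.95
position: [0.4346, 0.1848, 0.0371]
tcp_rot: [[0.968, 0.225, 0.111], [0.226, -0.974, 0.005], [0.109, 0.02, -0.994]]
force: [-0.3, -0.9, 1.3]
opening: 0.001
```

```bash
python3 go.py -99 0 33
```

```text
t 6.95 q [ 10.   37.2 116.5  -2.4  20.   89.1] F case [-0.5 -0.8  1.3]
TCP in case mm [-98.6  -0.   37.1] world [0.4346 0.1848 0.0371]
R in case
 [[ 0.994  0.016  0.109]
 [ 0.018 -1.    -0.018]
 [ 0.109  0.02  -0.994]]
tool slide needed mm [-0.8 -0.1  4.1]
```

Call:
carry_out:
  grip: [-1,-1,-1,-1]
  slide:
    - [0,0,2]
    - [0,0,2]
    - [0,0,2]
    - [0,0,2]
  twist:
    - [0,0,0]
    - [0,0,0]
    - [0,0,0]
    - [0,0,0]

```text
time_s: 7.35
position: [0.4351, 0.1849, 0.0304]
tcp_rot: [[0.968, 0.225, 0.112], [0.226, -0.974, 0.005], [0.11, 0.02, -0.994]]
force: [-7.2, -1.3, 39.7]
opening: 0.002
```

```bash
python3 go.py -99 0 60; python3 - <<'E'
from h import *
from rig import bot
c=bot.capture("scene");cv2.imwrite("pics/s3.png",c["color"][120:270,230:430,::-1].repeat(3,0).repeat(3,1))
E
```

```text
t 7.35 q [ 10.   38.1 116.7  -2.5  18.9  89.3] F case [-7.3  0.2 39.7]
TCP in case mm [-98.1  -0.   30.4] world [0.4351 0.1849 0.0304]
R in case
 [[ 0.994  0.016  0.111]
 [ 0.018 -1.    -0.018]
 [ 0.11   0.02  -0.994]]
tool slide needed mm [  2.4   0.6 -29.5]
```

View pics/s3.png

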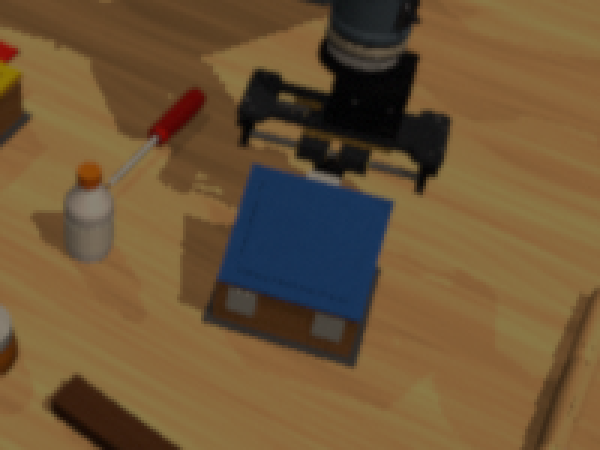

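The lid has sprung ajar. I'll lift off straight up and slightly back.

Call:
carry_out:
  grip: [-1,-1,-1,-1,-1,-1]
  slide:
    - [1,0,-10]
    - [-2,0,-15]
    - [-2,0,-15]
    - [0,0,-15]
    - [0,0,-10]
    - [0,0,0]
  twist:
    - [0,0,0]
    - [0,0,0]
    - [0,0,0]
    - [0,0,0]
    - [0,0,0]
    - [0,0,0]

```text
time_s: 8.0
position: [0.424, 0.1835, 0.097]
tcp_rot: [[0.968, 0.225, 0.111], [0.226, -0.974, 0.005], [0.11, 0.021, -0.994]]
force: [-0.9, 1.1, -0.7]
opening: 0.008
```

```bash
python3 go.py -82 0 97; python3 - <<'E'
from h import *
from rig import bot
c=bot.capture("scene");cv2.imwrite("pics/s4.png",c["color"][120:270,230:430,::-1].repeat(3,0).repeat(3,1))
ss=[b for b in blobs(c,"blue",800)]
print([(b[0],b[1]) for b in ss])
# front edge height
m=ss[0][2]; vs,us=np.nonzero(m)
P=np.array([dpt(c,u,v) for u,v in zip(us,vs)])
O=np.array([.531,.2055,0]);a=np.radians(12.1);C=np.array([[np.cos(a),-np.sin(a),0],[np.sin(a),np.cos(a),0],[0,0,1]])
Q=(P-O)@C*1000;k=np.polyfit(Q[:,0],Q[:,2],1);print("slope ang",np.arctan(k[0]),Q.min(0),Q.max(0))
E
```

```text
t 8.0 q [ 10.1  29.2 116.1  -1.8  28.4  88.5] F case [-0.7  1.2 -0.7]
TCP in case mm [-109.2    0.9   97. ] world [0.424  0.1835 0.097 ]
R in case
 [[ 0.994  0.016  0.11 ]
 [ 0.018 -1.    -0.019]
 [ 0.11   0.021 -0.994]]
tool slide needed mm [27.   1.3  3. ]
[(array([ 304,  176,   57,   52, 1971], dtype=int32), array([332.7224759 , 201.45205479]))]
slope ang 0.6463581899889708 [-138.05788002  -58.67160382   -2.80760579] [665.83907309  71.65495701 827.38618565]
```

View pics/s4.png

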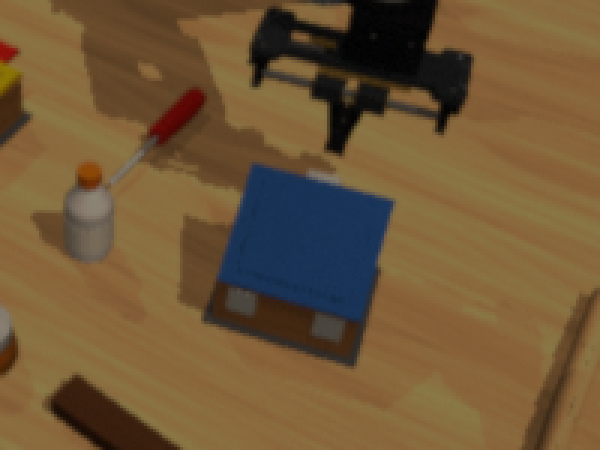

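Call:
carry_out:
  grip: [-1,-1,-1,-1]
  slide:
    - [14,1,2]
    - [14,0,2]
    - [12,0,1]
    - [0,0,0]
  twist:
    - [0,0,0]
    - [0,0,0]
    - [0,0,0]
    - [0,0,0]

```text
time_s: 8.45
position: [0.4631, 0.1914, 0.0931]
tcp_rot: [[0.969, 0.225, 0.106], [0.226, -0.974, 0.004], [0.104, 0.02, -0.994]]
force: [0.3, 0.0, 0.4]
opening: 0.006
```

```bash
python3 go.py -42 0 115
```

```text
t 8.45 q [ 10.2  31.4 110.6  -1.6  32.   88.5] F case [ 0.3 -0.   0.4]
TCP in case mm [-69.3   0.4  93.1] world [0.4631 0.1914 0.0931]
R in case
 [[ 0.994  0.016  0.104]
 [ 0.018 -1.    -0.019]
 [ 0.104  0.02  -0.994]]
tool slide needed mm [ 29.4   1.3 -18.9]
```

Call:
carry_out:
  grip: [-1,-1,-1,-1,-1,-1,-1]
  slide:
    - [9,0,-2]
    - [10,0,-8]
    - [10,0,-8]
    - [11,0,-8]
    - [11,0,-7]
    - [11,0,-7]
    - [0,0,0]
  twist:
    - [0,0,0]
    - [0,0,0]
    - [0,0,0]
    - [0,0,0]
    - [0,0,0]
    - [0,0,0]
    - [0,0,0]

```text
time_s: 9.15
position: [0.5101, 0.2028, 0.1366]
tcp_rot: [[0.971, 0.227, 0.078], [0.228, -0.974, -0.004], [0.075, 0.021, -0.997]]
force: [1.0, 0.3, -0.4]
opening: 0.002
```

```bash
python3 go.py 23 0 150; python3 - <<'E'
from h import *
from rig import bot
c=bot.capture("scene");cv2.imwrite("pics/s5.png",c["color"][90:270,230:430,::-1].repeat(3,0).repeat(3,1))
E
```

```text
t 9.15 q [ 10.6  30.  100.9  -1.5  44.8  88.5] F case [ 1.   0.1 -0.4]
TCP in case mm [-21.    1.8 136.6] world [0.5101 0.2028 0.1366]
R in case
 [[ 0.997  0.018  0.076]
 [ 0.019 -1.    -0.02 ]
 [ 0.075  0.021 -0.997]]
tool slide needed mm [ 44.8   2.9 -10. ]
```

View pics/s5.png

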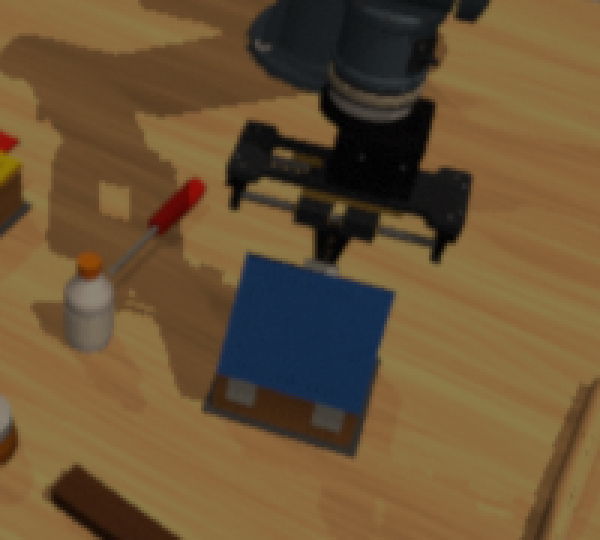

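Call:
carry_out:
  grip: [-1,-1,-1,-1,-1,-1,-1]
  slide:
    - [11,1,-4]
    - [11,1,-3]
    - [11,1,-2]
    - [11,0,-2]
    - [11,0,-1]
    - [11,0,0]
    - [0,0,0]
  twist:
    - [0,0,0]
    - [0,0,0]
    - [0,0,0]
    - [0,0,0]
    - [0,0,0]
    - [0,0,0]
    - [0,0,0]

```text
time_s: 9.9
position: [0.5722, 0.215, 0.1501]
tcp_rot: [[0.972, 0.227, 0.067], [0.228, -0.974, -0.006], [0.064, 0.021, -0.998]]
force: [-0.7, -0.3, -0.5]
opening: 0.007
```

```bash
python3 go.py 68 0 152
```

```text
t 9.9 q [10.7 33.  90.8 -1.3 52.5 88.2] F case [-0.7 -0.1 -0.5]
TCP in case mm [ 42.3   0.7 150.1] world [0.5722 0.215  0.1501]
R in case
 [[ 0.998  0.018  0.064]
 [ 0.019 -1.    -0.019]
 [ 0.064  0.021 -0.998]]
tool slide needed mm [25.7  1.2 -0.2]
```

Call:
carry_out:
  grip: [-1,-1,-1,-1,-1]
  slide:
    - [9,0,0]
    - [9,0,0]
    - [8,0,0]
    - [5,0,0]
    - [0,0,0]
  twist:
    - [0,0,0]
    - [0,0,0]
    - [0,0,0]
    - [0,0,0]
    - [0,0,0]

```text
time_s: 10.4
position: [0.6044, 0.2226, 0.1513]
tcp_rot: [[0.972, 0.227, 0.065], [0.228, -0.974, -0.006], [0.062, 0.021, -0.998]]
force: [-0.1, 0.0, -1.2]
opening: 0.004
```

```bash
python3 go.py 68 0 152; python3 - <<'E'
from h import *
from rig import bot
c=bot.capture("scene");cv2.imwrite("pics/s6.png",c["color"][90:270,230:430,::-1].repeat(3,0).repeat(3,1))
E
```

```text
t 10.4 q [10.8 35.1 85.7 -1.2 55.5 88.3] F case [-0.1  0.  -1.2]
TCP in case mm [ 75.4   1.4 151.3] world [0.6044 0.2226 0.1513]
R in case
 [[ 0.998  0.018  0.063]
 [ 0.019 -1.    -0.019]
 [ 0.062  0.021 -0.998]]
tool slide needed mm [-7.3  1.2 -1.1]
```

View pics/s6.png

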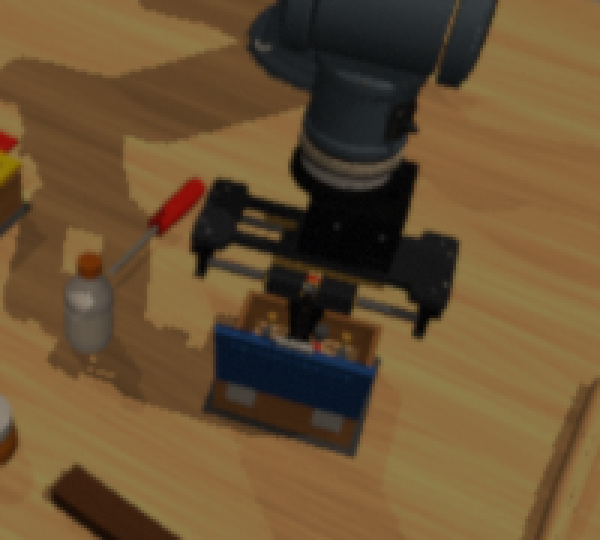

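The lid now leans back past upright, and I see the open box interior. I'll retract back and up.

Call:
carry_out:
  grip: [-1,-1,-1,-1,-1,-1,-1,-1,-1]
  slide:
    - [-15,0,-1]
    - [-20,0,-3]
    - [-20,0,-15]
    - [-20,0,-20]
    - [-20,0,-20]
    - [-20,0,-20]
    - [-20,0,-20]
    - [0,0,0]
    - [0,0,0]
  twist:
    - [0,0,0]
    - [0,0,0]
    - [0,0,0]
    - [0,0,0]
    - [0,0,0]
    - [0,0,0]
    - [0,0,0]
    - [0,0,0]
    - [0,0,0]

```text
time_s: 11.35
position: [0.4577, 0.1906, 0.2434]
tcp_rot: [[0.972, 0.227, 0.06], [0.228, -0.974, -0.007], [0.057, 0.02, -0.998]]
force: [1.3, -0.5, 0.2]
opening: -0.004
```

```bash
python3 go.py; python3 - <<'E'
from h import *
from rig import bot
for n in("scene","top"):
    c=bot.capture(n);cv2.imwrite(f"pics/{n}7.png",c["color"][:,:,::-1])
    c0=np.load(f"pics/{n}0.npy",allow_pickle=True).item()
    if n=="top":
        for k,z in(("red",.04),("yellow",.066)):
            print(k,[(b[1].round(1)) for b in blobs(c,k)],[(b[1].round(1)) for b in blobs(c0,k)])
        cv2.imwrite("pics/diff7.png",cv2.absdiff(c["color"],c0["color"])*2)
c=bot.capture("wrist");cv2.imwrite("pics/w7.png",c["color"][:,:,::-1])
E
```

```text
t 11.35 q [ 10.3  17.5 100.9  -1.2  58.3  87.7] F case [ 1.1 -0.7  0.2]
TCP in case mm [-74.7   0.8 243.4] world [0.4577 0.1906 0.2434]
R in case
 [[ 0.998  0.018  0.057]
 [ 0.019 -1.    -0.019]
 [ 0.057  0.02  -0.998]]
red [array([241.8,  58.2]), array([150.9,  60.5]), array([ 11.2, 164.6]), array([196.8, 249.9]), array([344.9, 250.4]), array([268.3, 269.7])] [array([241.9,  58.2]), array([150.6,  60.4]), array([ 11.4, 164.3]), array([344.9, 250.5]), array([197.7, 252. ]), array([267.7, 268.9])]
yellow [array([346.2, 216.9])] [array([346.2, 216.8])]
```

View pics/scene7.png

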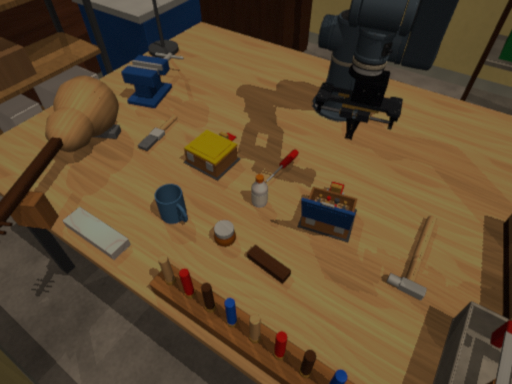

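View pics/top7.png

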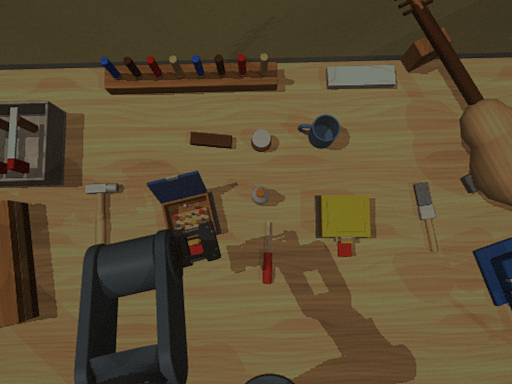

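View pics/diff7.png

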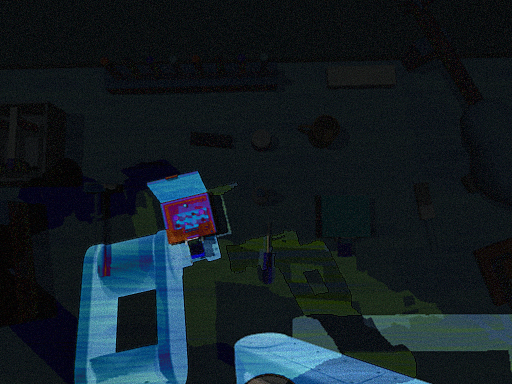

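The lid stands open, leaning back, at (178,187) in the top view, and the yellow case and loose things haven't moved. I'll let the arm rest for a moment, check the lid once more, then hand in.

Call:
carry_out:
  grip: [-1,-1,-1,-1,-1,-1,-1,-1,-1,-1]
  slide:
    - [0,0,-5]
    - [0,0,0]
    - [0,0,0]
    - [0,0,0]
    - [0,0,0]
    - [0,0,0]
    - [0,0,0]
    - [0,0,0]
    - [0,0,0]
    - [0,0,0]
  twist:
    - [0,0,0]
    - [0,0,0]
    - [0,0,0]
    - [0,0,0]
    - [0,0,0]
    - [0,0,0]
    - [0,0,0]
    - [0,0,0]
    - [0,0,0]
    - [0,0,0]

```text
time_s: 12.5
position: [0.459, 0.1906, 0.2451]
tcp_rot: [[0.972, 0.227, 0.054], [0.228, -0.974, -0.008], [0.051, 0.02, -0.998]]
force: [0.6, -1.5, 0.3]
opening: 0.01
```

```bash
python3 - <<'E'
from h import *
from rig import bot
c=bot.capture("top")
for st,ce,m in blobs(c,"blue",200):
    if ce[0]<300:
        m=cv2.erode(m.astype(np.uint8),np.ones((3,3)));vs,us=np.nonzero(m)
        Q=np.array([dpt(c,u,v) for u,v in zip(us,vs)])
        O=np.array([.531,.2055,0]);a=np.radians(12.1);C=np.array([[np.cos(a),-np.sin(a),0],[np.sin(a),np.cos(a),0],[0,0,1]])
        Q=(Q-O)@C*1000;k=np.polyfit(Q[:,2],Q[:,0],1);print(st,"lid angle",np.pi/2+np.arctan(k[0]),np.percentile(Q,[5,95],axis=0).round())
print(bot.read_state()['force'])
print(bot.hand_in())
E
```

```text
[-0.22469432 -0.12008565  0.27619107]
the job is handed in; nothing more can be done
None
```

The blue case's lid is open and leaning back by itself. I pressed its red tab with the shut fingertips until the lid sprang ajar, pushed the lid up along its arc past upright, and backed the arm well clear. The job was handed in after about 12.6 s of the 42 s allowed.

- **Lid:** about 1 s after I let go, the scene and top pictures showed it leaning back open, with nothing touching it. I then waited another second. My last check, a numeric lid angle from depth just before handing in, gave no reading because the colour mask missed the shadowed inside of the lid. The open state therefore rests on those pictures alone.
- **Other things:** the yellow lid and tab were within 0.1 px of where they started. The glue, wax, mug, hammer, offcut and brush looked unmoved. The driver's red handle read about 1 px off, which I put down to the arm's shadow.
- **Forces:** the tab was pressed onto its hard stop, with about 40 N vertically at the wrist, all through the fingertips. That was the highest reading in the run, well under the 120 N wrist limit.
- **Setback:** my first approach, with the tool tilted 20°, ran joint 5 close to its zero limit. I rose and pressed nearly vertically instead, and nothing was touched.

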